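Seal the trap bottles and pull a vacuum

ROBOT

A 6-joint arm with a two-finger parallel gripper is mounted at the origin on the work surface. World frame = base frame: x ahead of the robot, y to its left, z up, the work surface at z = 0. Lengths are in m, angles in rad, forces in N, time in s.
With the tool pointing down it reaches from about 0.325 to 1 m from the base axis. Payload 5.1 kg.
Tool frame: the origin (TCP) lies between the finger pads; the fingertips stand arm.tip_reach ahead of it and the grasp point (between the pads) lies 8 mm behind it (arm.tip_reach is the distance from the TCP to the fingertips, in m); z points along the fingers, y is the line along which they close (so a half turn about z gives the same grasp; the last joint's range is limited). The gripper opens to 85 mm and grips with 20 to 120 N. Pads are 22 mm wide; open, the fingers measure 114 mm over their backs; the gripper's body (76 mm by 85 mm) begins 54 mm behind the grasp point. The pads swing forward as they close: fully open they stand 13 mm farther back than shut.
Start: joints at [1.131, 0.124, 1.65, -0, 1.367, -0.083], TCP at [0.227, 0.609, 0.242] pointing down, gripper open.
Joint ranges: [-2.61, 2.61], [-1.02, 2.33], [0.03, 2.71], [-1.35, 4.49], [0.32, 2.68], [-2.91, 2.91]. Speed limits (rad/s): [2.57, 2.57, 3.14, 3.14, 3.14, 3.14].

INTERFACE

Orientations are given as a 3x3 rotation matrix whose columns are the frame's x, y, z axes.
In Python, from bench import state, eyes, workorder, arm gives the robot as it stands.
- The arm moves only by the tool jog_arm, never from a script. Its argument "commands" is one flat list of numbers, 6 for each row, row after row: the shift along the tool's x, y, z each as a share of 1 m, from -1 to 1, then the turn, a rotation vector about the tool's x, y, z each as a share of 60 degrees, from -1 to 1. A call has 1 to 5 rows; each row is the pose to reach, as a shift and turn from the pose commanded when the call began, along the tool's axes at that moment; what a row does not reach only later rows make up. A row lasts 1/8 s, in which the tool goes at most 62.5 mm and 10.7 degrees, less where a joint would pass 70% of its speed; a pose out of reach is approached as far as the arm can. A call with a number of a shift or a turn outside -1 to 1 is refused whole. A call with a gripper value outside its range is refused whole. "jaw" is the finger opening in mm, from 0 to 85.4, set as the call begins (left out, the last holds). The fingers move at their own pace and stop on an object; "squeeze" is the grip in N (left out, the last holds). Time passes only in rows, so rows that repeat a pose let the fingers close. It gives the time, the measured TCP pose, the force, the opening and the grip force at its end, in the units of the state.
- state(): the state, without advancing time (a new reading comes with each control period).
- eyes.read_camera(name): name is "side" or "top"; returns the picture (400x640x3 uint8, red, green, blue); there is no depth.
- eyes.calibration(name): a dict with "intrinsics" (3x3 intrinsics, pixels), "world_from_camera" (4x4, takes a point from camera to world coordinates). Camera axes: x right, y down, z forward; pixel columns grow to the right and rows downward; lengths in m; the calibration is good to about 2 mm. A picture is of the moment at which its call begins. calibration takes no time and is no camera call.
- workorder.job_done(): hands the job in; it is judged then, once.
The state is a dict: "clock": time; "qpos": joint angles; "qvel": joint speeds; "tau": joint torques, N m; "position": TCP position; "eef_rot": TCP orientation; "ft_force": force on the tool from outside, world axes, zero at the start; "ft_torque": the same for the moment, N m; "opening": opening from 0.0 (shut) to 1.0 (fully open); "grasp_force": force on a finger pad.
Only numpy, scipy, OpenCV 4.12 (cv2) and the standard library are available. Lean on these libraries where they do the work, as an engineer would, in place of code of your own. Each camera call takes 0.05 s, during which the arm holds its last target. There are 200 camera calls.

TASK

Make the vacuum line ready: screw the winged caps of the two wide trap bottles clockwise until each is fully home, with its wing right above the bottle's white tab. Only then squeeze the hand pump's trigger all the way in, hold it there for a good second and let it spring back. Leave the slim bottle's loose cap just as it is, and do not shift or knock over the other glassware and things on the bench.

Things in the scene. Friction and masses are not known exactly. Their poses are not given: they have to be found in the camera images.
- trap_tall: Tall wide glass trap bottle, body 84 mm across, fixed in a black foot 96 mm across. Origin: centre of its underside on the tray; z up = cap axis. +x points along its stop tab: a white tongue 12 mm wide, 5 mm thick, reaching 70 mm from the axis, top 112 mm above the origin. Round cap 50 mm across, top at 135 mm; the wing stands on it.
- trap_tall_cap (a joint): Captive blue winged cap of the trap_tall bottle: 0 = screwed fully home (wing directly above the tab), grows counter-clockwise seen from above as it is unscrewed, stop at 2.3 rad; stays where it is left (about 0.2 N m of friction).
- trap_tall_axis (a point): Point on the cap axis of trap_tall at the top edge of the wing. The wing is an upright bar 10 mm thick and 20 mm high standing on the cap, from 20 mm on one side of the axis to 62 mm on the other (the long end).
- trap_tall_wing (a point): Top edge of the wing's long end on trap_tall, 62 mm from the axis; wing 10 mm thick, 20 mm high below this point, and free below and beside outside the 25 mm cap radius (the tab is 22 mm below the wing).
- trap_short: Short wide trap bottle: as trap_tall (body 84 mm across, foot 96 mm, tab along +x reaching 70 mm) but 20 mm lower: tab top 92 mm, top of the round cap 115 mm above the origin.
- trap_short_cap (a joint): Captive blue winged cap of the trap_short bottle: 0 = screwed fully home (wing directly above the tab), grows counter-clockwise seen from above as it is unscrewed, stop at 2.3 rad; stays where it is left (about 0.2 N m of friction).
- trap_short_axis (a point): Point on the cap axis of trap_short at the top edge of the wing. The wing is an upright bar 10 mm thick and 20 mm high standing on the cap, from 20 mm on one side of the axis to 62 mm on the other (the long end).
- trap_short_wing (a point): Top edge of the wing's long end on trap_short, 62 mm from the axis; wing 10 mm thick, 20 mm high below this point, and free below and beside outside the 25 mm cap radius (the tab is 22 mm below the wing).
- slim: Slim bottle, body 48 mm across, foot 60 mm, not part of the vacuum line. Built like the others: tab along +x reaching 63 mm, its top at 127 mm, top of the round cap at 150 mm above the origin.
- slim_cap (a joint): Captive blue winged cap of the slim bottle: 0 = screwed fully home (wing directly above the tab), grows counter-clockwise seen from above as it is unscrewed, stop at 2.3 rad; stays where it is left (about 0.2 N m of friction).
- slim_axis (a point): Point on the cap axis of slim at the top edge of the wing. The wing is an upright bar 10 mm thick and 20 mm high standing on the cap, from 20 mm on one side of the axis to 55 mm on the other (the long end).
- slim_wing (a point): Top edge of the wing's long end on slim, 55 mm from the axis; wing 10 mm thick, 20 mm high below this point, and free below and beside outside the 25 mm cap radius (the tab is 22 mm below the wing).
- pump: Black hand vacuum pump on its side on a fixed steel bracket. Origin: centre of the underside, on the bench. Barrel along y at x = 12 mm, top 103 mm; gauge up to 116 mm. Fixed grip: bar along -x, x = 0 to -125, y = -9 to 9, z = 72 to 98 mm. Grey trigger beside it on the +y side, hinge (upright axis) at x = -12, y = 19 mm.
- trigger (a joint): Sprung grey trigger lever, 100 mm long, 10 mm thick, 26 mm high (z 72 to 98 mm): 0 = released, splayed 0.28 rad away from the grip; 0.3 = squeezed fully in to its stop beside the grip. Takes about 10 N at the pad; springs back.
- trigger_pad (a point): Top edge of the trigger's centre line, 70 mm from its hinge, where to squeeze. Across grip and trigger here: 52 mm released, 32 mm squeezed.
- tray: Grey spill tray under the bottles, 340 x 470 mm, floor 5 mm, rim 14 mm high, fixed. Origin: centre of its underside.
- measuring_cylinder: Loose glass measuring cylinder, foot 48 mm and tube 26 mm across, 205 mm high. Origin: centre of underside. Bystander.
- flask: Loose small conical flask, 60 mm across, 88 mm high. Origin: centre of underside. Bystander.
- beaker: Loose beaker, 52 mm across, 55 mm high. Origin: centre of underside. Bystander.
- reagent: Loose small amber reagent bottle, 36 mm across, 60 mm high. Origin: centre of underside. Bystander.
- tape_roll: Loose roll of label tape lying flat, 60 mm across, 20 mm high. Origin: centre of underside. Bystander.
- tube_rack: Fixed white tube rack, 130 x 75 mm, tube caps up to 106 mm high. Origin: centre of underside. Bystander.

How it is judged:
On the way, in this order (a step that is already met when the one before it is completed fails the run):
1. both wide trap bottles' caps are screwed home (value of joint each of trap_tall_cap, trap_short_cap below 0.12 rad), for 0.2 s.
2. with both caps home, the trigger is squeezed all the way in and held (all of step 1 and value of joint trigger above 0.25 rad), for 0.8 s.
At the end, for the whole second after the job is handed in: Both wide bottles' caps are within 0.12 rad of fully home, the trigger has sprung back (under 0.05 rad), the slim bottle's wing tip is within 15 mm of where it was, and the five loose things stand upright (within 0.2 rad) within 30 mm of where they were (all of step 1 and value of joint trigger below 0.05 rad and distance of slim_wing from where it was at the start of the episode below 0.015 m and distance of each of measuring_cylinder, flask, beaker, reagent, tape_roll from where it was at the start of the episode below 0.03 m and angle between each of measuring_cylinder, flask, beaker, reagent, tape_roll's own z axis and vertical below 0.2 rad); the robot touches nothing.
It fails at once if the slim bottle's cap is turned (wing tip moved over 15 mm) (distance of slim_wing from where it was at the start of the episode above 0.015 m).
It fails at once if a loose bystander is shifted over 30 mm or tipped over (distance of any of measuring_cylinder, flask, beaker, reagent, tape_roll from where it was at the start of the episode above 0.03 m or angle between any of measuring_cylinder, flask, beaker, reagent, tape_roll's own z axis and vertical above 0.6 rad).
It also fails if it takes over 72 s, if anything falls off the work surface, if the arm or the gripper's body presses on something with over 40 N, if the wrist force passes 120 N, or if a joint passes its speed limit or range.

## Working session

There is one attempt and no reset: what is moved stays moved. The work goes in short steps, Python scripts to look and compute and a tool call to move; the robot and the scene stay as the last step left them, time stands still between calls to the robot, and variables do not carry over. Pictures are saved under pics/ and viewed, at most 13 in all, crops included, and the job is handed in when it is done.

Besides the shell and the picture viewer there is one more tool, called after "Emit:" as a command line: name --argument value ..., lists and objects as JSON in quotes. jog_arm: Moves the arm, as the interface text tells. Its arguments: {"type":"object","properties":{"commands":{"type":"array"},"jaw":{"type":"number"},"squeeze":{"type":"number"}},"required":["commands"]}

```bash
ls; mkdir -p pics; python3 - <<'E'
from bench import state, eyes, arm
import cv2
for n in ("top","side"):
    im=eyes.read_camera(n); cv2.imwrite(f"pics/{n}0.png",cv2.cvtColor(im,cv2.COLOR_RGB2BGR))
    c=eyes.calibration(n); print(n,c["intrinsics"].round(1).tolist(),c["world_from_camera"].round(3).tolist())
s=state();print(s["clock"],s["position"],s["eef_rot"],s["opening"],arm.tip_reach)
E
```

```text
pics
top [[425.6, 0.0, 321.7], [0.0, 425.6, 196.3], [0.0, 0.0, 1.0]] [[-0.011, -0.994, 0.109, 0.478], [-1.0, 0.009, -0.016, 0.021], [0.015, -0.109, -0.994, 1.042], [0.0, 0.0, 0.0, 1.0]]
side [[389.5, 0.0, 319.1], [0.0, 389.5, 199.4], [0.0, 0.0, 1.0]] [[-0.959, -0.214, 0.184, 0.397], [-0.282, 0.74, -0.61, 0.623], [-0.005, -0.638, -0.77, 0.867], [0.0, 0.0, 0.0, 1.0]]
0.1 [0.22683354 0.60856748 0.24117189] [[-9.37031221e-01  3.49244735e-01 -7.78535448e-04]
 [ 3.49245577e-01  9.37029687e-01 -1.70098155e-03]
 [ 1.35451977e-04 -1.86577288e-03 -9.99998250e-01]] 1.0006572192433478 0.011
```

View pics/top0.png

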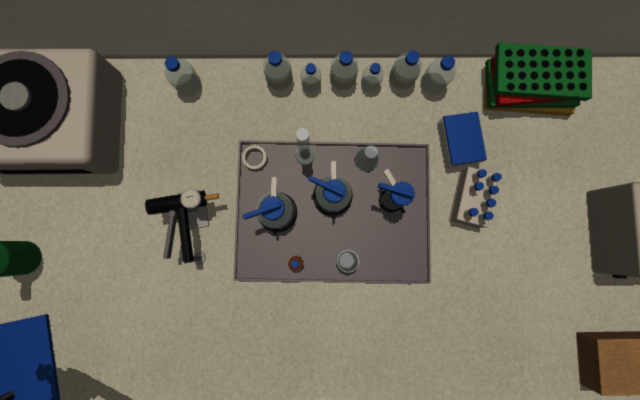

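View pics/side0.png

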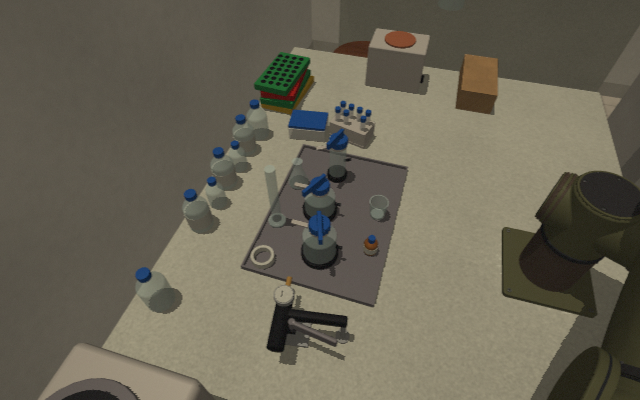

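Top view: two wide bottles at about (276,210) and (333,193), slim at (395,197), pump at (185,205) with trigger at (170,235). Zooming in.

```bash
python3 - <<'E'
import cv2
a=cv2.imread("pics/top0.png")[120:290,140:440]; cv2.imwrite("pics/topc.png",cv2.convertScaleAbs(cv2.resize(a[:,:220],None,fx=3.6,fy=3.5,interpolation=cv2.INTER_CUBIC),alpha=1.5))
a=cv2.imread("pics/side0.png")[120:360,235:415]; cv2.imwrite("pics/sidec.png",cv2.convertScaleAbs(cv2.resize(a,None,fx=2.5,fy=2.5,interpolation=cv2.INTER_CUBIC),alpha=1.5))
E
```

```text
(no output)
```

View pics/topc.png

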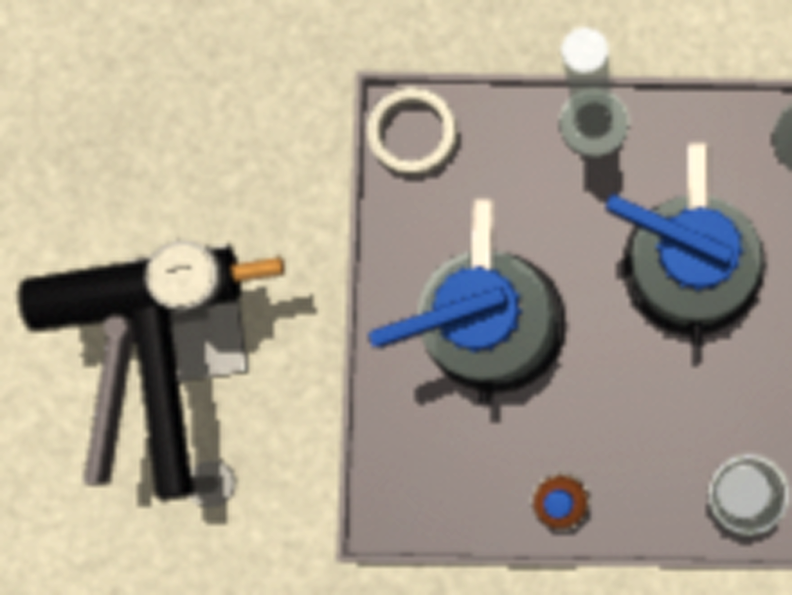

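View pics/sidec.png

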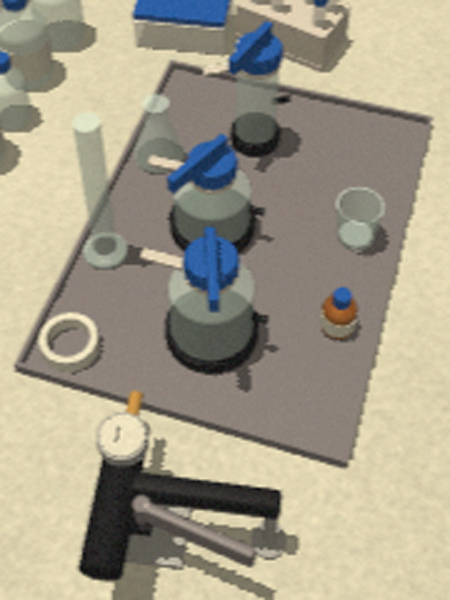

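Crops show the left bottle's cap at (476,308), wing tip (373,340) and tab tip (483,200). The middle bottle's cap is at (700,248), wing tip (609,203) and tab tip (697,144). The trigger runs (117,325)→(97,480) and the grip (148,315)→(172,492). Now to turn these into world positions.

```bash
cat > h.py <<'E'
import numpy as np
from bench import state, eyes
CAL={n:eyes.calibration(n) for n in("top","side")}
def ray(n,uv):
    c=CAL[n];T=np.array(c["world_from_camera"]);d=T[:3,:3]@np.linalg.solve(c["intrinsics"],[*uv,1]);return T[:3,3],d/np.linalg.norm(d)
def plane(n,uv,z):
    o,d=ray(n,uv);return (o+d*(z-o[2])/d[2])
def tri(a,b):
    o1,d1=ray("top",a);o2,d2=ray("side",b)
    s=np.linalg.lstsq(np.c_[d1,-d2],o2-o1,rcond=None)[0];p,q=o1+s[0]*d1,o2+s[1]*d2
    return (p+q)/2,np.linalg.norm(p-q)
tc=lambda x,y:(x/3.6+140-.36,y/3.5+120-.36)
sc=lambda x,y:(x/2.5+235-.3,y/2.5+120-.3)
E
python3 - <<'E'
from h import *
np.set_printoptions(precision=4,suppress=True)
print("capL",tri(tc(476,308),sc(211,264)),"capM",tri(tc(700,248),sc(211,166)))
print("wingL tip tri",tri(tc(373,340),sc(212,303)),"M",tri(tc(609,203),sc(172,184)))
for nm,c,t,s,tab,z in(("L",(476,308),(373,340),(505,297),(483,200),.140),("M",(700,248),(609,203),(732,262),(697,144),.120),("Malt",(700,248),(609,203),(732,262),(697,144),.140)):
    C=plane("top",tc(*c),z);W=plane("top",tc(*t),z+.02);S=plane("top",tc(*s),z+.02);B=plane("top",tc(*tab),z-.023)
    d=W-S;e=B-C
    print(nm,"C",C,"W",W,"S",S,np.linalg.norm(d),"axis from wing",S+d*20/82,"wing deg",np.degrees(np.arctan2(d[1],d[0])),"tab",B,np.linalg.norm(e),np.degrees(np.arctan2(e[1],e[0])))
print("cyl top",plane("top",tc(585,50),.21),"foot",plane("top",tc(594,125),.01))
print("grip",plane("top",tc(148,315),.098),plane("top",tc(172,488),.098),"trig",plane("top",tc(117,325),.098),plane("top",tc(97,483),.098))
print("gauge",plane("top",tc(181,277),.116),"side grip end",plane("side",sc(275,497),.098),"side trig end",plane("side",sc(249,552),.098),"hinge",plane("side",sc(140,504),.098))
print("reagent",plane("top",tc(558,503),.065),"slim wing tip",plane("top",(379,187),.175))
E
```

```text
capL (array([0.553 , 0.1136, 0.1287]), np.float64(0.0036022331281164903)) capM (array([ 0.5923, -0.0216,  0.1075]), np.float64(0.0022386360677312607))
wingL tip tri (array([0.5338, 0.1707, 0.1538]), np.float64(0.000859852489507069)) M (array([0.6169, 0.0336, 0.1329]), np.float64(0.003636831914220564))
L C [0.5539 0.1127 0.14  ] W [0.5338 0.1697 0.16  ] S [0.5586 0.094  0.16  ] 0.07972309767300582 axis from wing [0.5525 0.1125 0.16  ] wing deg 108.12466868785978 tab [0.6237 0.1109 0.117 ] 0.07354636247622809 -1.477386228995384
M C [ 0.5918 -0.0209  0.12  ] W [0.6176 0.0338 0.14  ] S [ 0.5806 -0.0389  0.14  ] 0.08155548579307846 axis from wing [ 0.5896 -0.0211  0.14  ] wing deg 63.005143159596386 tab [ 0.6622 -0.021   0.097 ] 0.0740656382083678 -0.09778904340901026
Malt C [ 0.5894 -0.02    0.14  ] W [0.6145 0.0335 0.16  ] S [ 0.5783 -0.0375  0.16  ] 0.07974783334664998 axis from wing [ 0.5871 -0.0202  0.16  ] wing deg 63.00514315959646 tab [ 0.6583 -0.0201  0.117 ] 0.07270823837782438 -0.11618614370868943
cyl top [0.6952 0.0455 0.21  ] foot [0.6933 0.0455 0.01  ]
grip [0.5549 0.3183 0.098 ] [0.4464 0.3011 0.098 ] trig [0.5488 0.3371 0.098 ] [0.45   0.3465 0.098 ]
gauge [0.577  0.2934 0.116 ] side grip end [0.4412 0.3024 0.098 ] side trig end [0.45   0.3518 0.098 ] hinge [0.5453 0.339  0.098 ]
reagent [0.4329 0.0685 0.065 ] slim wing tip [ 0.5915 -0.111   0.175 ]
```

```bash
cat >> h.py <<'E'
from scipy.spatial.transform import Rotation as Ro
def goto(p,yaw):
    s=state();R=np.array(s["eef_rot"]);a=np.radians(yaw)
    x=np.array([np.cos(a),np.sin(a),0]);z=np.array([0,0,-1.]);T=np.c_[x,np.cross(z,x),z]
    d=R.T@(np.array(p)-s["position"]);w=Ro.from_matrix(R.T@T).as_rotvec()/np.radians(60)
    print(d.round(4).tolist(),w.round(4).tolist(),"| pos",np.round(s["position"],4),"yaw",np.degrees(np.arctan2(R[1,0],R[0,0])).round(1),"F",np.round(s["ft_force"],1),"t",s["clock"],"op",s["opening"])
E
python3 -c "
from h import *
goto([.539,.153,.24],108)"
```

```text
[-0.4516, -0.3179, 0.0017] [-0.0017, 0.0007, 0.8593] | pos [0.2268 0.6086 0.2412] yaw 159.6 F [ 0.2 -0.4 -0.6] t 0.1 op 1.0006572192433478
```

Emit:
jog_arm --commands '[-0.4516, -0.3179, 0.0017, -0.0017, 0.0007, 0.859, -0.4516, -0.3179, 0.0017, -0.0017, 0.0007, 0.859, -0.4516, -0.3179, 0.0017, -0.0017, 0.0007, 0.859, -0.4516, -0.3179, 0.0017, -0.0017, 0.0007, 0.859, -0.4516, -0.3179, 0.0017, -0.0017, 0.0007, 0.859]' --jaw 50 --squeeze 30

```text
clock: 0.72
position: [0.4042, 0.3493, 0.2409]
eef_rot: [[-0.305, 0.952, 0.001], [0.952, 0.305, 0.001], [0.001, 0.001, -1.0]]
ft_force: [0.7, 0.6, -0.2]
opening: 0.578
grasp_force: 0.0
```

```bash
python3 -c "
from h import *
goto([.539,.153,.24],108)"
```

```text
[-0.2281, 0.0685, 0.0007] [0.0009, -0.0012, -0.0043] | pos [0.4042 0.3493 0.2409] yaw 107.7 F [ 0.7  0.6 -0.2] t 0.725 op 0.5783274128567284
```

Emit:
jog_arm --commands '[-0.228, 0.0685, 0, 0, 0, 0, -0.228, 0.0685, 0, 0, 0, 0, -0.228, 0.0685, 0, 0, 0, 0, -0.228, 0.0685, 0, 0, 0, 0, -0.228, 0.0685, 0, 0, 0, 0]'

```text
clock: 1.35
position: [0.5405, 0.1529, 0.2405]
eef_rot: [[-0.305, 0.952, -0.0], [0.952, 0.305, 0.001], [0.001, 0.0, -1.0]]
ft_force: [-0.7, 0.0, -0.1]
opening: 0.585
grasp_force: 0.0
```

```bash
python3 -c "
from h import *
goto([.539,.153,.156],108)"
```

```text
[0.0005, -0.0014, 0.0845] [0.0002, -0.0011, -0.0044] | pos [0.5405 0.1529 0.2405] yaw 107.7 F [-0.7  0.  -0.1] t 1.35 op 0.5849367723514325
```

Emit:
jog_arm --commands '[0.0005, -0.0014, 0.03, 0, 0, 0, 0.0005, -0.0014, 0.06, 0, 0, 0, 0.0005, -0.0014, 0.0845, 0, 0, 0, 0.0005, -0.0014, 0.0845, 0, 0, 0]'

```text
clock: 1.85
position: [0.5354, 0.1564, 0.1538]
eef_rot: [[-0.31, 0.951, -0.005], [0.951, 0.31, 0.001], [0.002, -0.005, -1.0]]
ft_force: [-0.2, 0.0, -0.1]
opening: 0.587
grasp_force: 0.0
```

```bash
python3 - <<'E'
from h import *
import cv2
goto([.539,.153,.156],108)
a=eyes.read_camera("side")[150:290,230:430];b=eyes.read_camera("top")[130:270,230:430]
cv2.imwrite("pics/g1.png",cv2.convertScaleAbs(cv2.resize(np.vstack([a,b])[:,:,::-1],None,fx=2.1,fy=2.1,interpolation=cv2.INTER_CUBIC),alpha=1.5))
E
```

```text
[-0.0043, 0.0023, -0.0023] [-0.0044, -0.0023, 0.0014] | pos [0.5354 0.1564 0.1538] yaw 108.1 F [-0.2  0.  -0.1] t 1.85 op 0.587464165478947
```

View pics/g1.png

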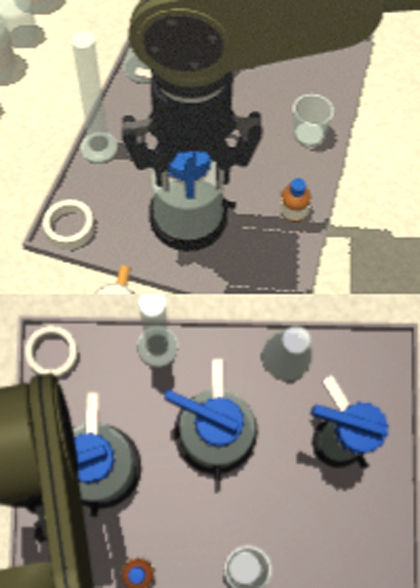

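The picture shows the open jaws straddling the wing, centred at about (190,170). Closing now.

Emit:
jog_arm --commands '[0, 0, 0, 0, 0, 0, 0, 0, 0, 0, 0, 0, 0, 0, 0, 0, 0, 0, 0, 0, 0, 0, 0, 0, 0, 0, 0, 0, 0, 0]' --jaw 0 --squeeze 30

```text
clock: 2.58
position: [0.5389, 0.1562, 0.1579]
eef_rot: [[-0.309, 0.951, 0.003], [0.951, 0.309, 0.003], [0.001, 0.004, -1.0]]
ft_force: [2.6, 1.8, 5.3]
opening: 0.108
grasp_force: 31.9
```

```bash
python3 -c "
from h import *
goto([.539,.153,.156],108);print(state()['grasp_force'])"
```

```text
[-0.003, -0.0009, 0.0019] [0.004, -0.0014, 0.0005] | pos [0.5389 0.1562 0.1579] yaw 108.0 F [2.6 1.8 5.3] t 2.575 op 0.10822617407709648
31.895611882209778
```

Emit:
jog_arm --commands '[-0.0007, 0.0078, 0, 0, 0, 0.1667, -0.0027, 0.0154, 0, 0, 0, 0.3333, -0.006, 0.0225, 0, 0, 0, 0.5, -0.0105, 0.0289, 0, 0, 0, 0.6667, -0.0161, 0.0345, 0, 0, 0, 0.8333]'

```text
clock: 3.2
position: [0.5767, 0.1519, 0.158]
eef_rot: [[0.534, 0.845, 0.003], [0.845, -0.534, 0.003], [0.004, 0.001, -1.0]]
ft_force: [1.8, 4.1, 5.6]
opening: 0.111
grasp_force: 31.8
```

Emit:
jog_arm --commands '[-0.0007, 0.0078, 0, 0, 0, 0.1667, -0.0027, 0.0154, 0, 0, 0, 0.3333, -0.006, 0.0225, 0, 0, 0, 0.5, -0.0105, 0.0289, 0, 0, 0, 0.6667, -0.0161, 0.0345, 0, 0, 0, 0.8333]'

```text
clock: 3.82
position: [0.5974, 0.1201, 0.1579]
eef_rot: [[0.991, 0.133, 0.003], [0.133, -0.991, 0.004], [0.004, -0.004, -1.0]]
ft_force: [1.2, 4.6, 6.0]
opening: 0.108
grasp_force: 31.7
```

```bash
python3 -c "
from h import *
goto([.597,.111,.156],-1.5)
s=state();print(s['grasp_force'],s['ft_torque'])"
```

```text
[-0.0016, 0.0089, 0.0019] [-0.0037, -0.0031, 0.1527] | pos [0.5974 0.1201 0.1579] yaw 7.7 F [1.2 4.6 6. ] t 3.825 op 0.10795728710174982
31.719675958156586 [ 0.74181161 -0.05238524  0.09989496]
```

Emit:
jog_arm --commands '[-0.0002, 0.0039, 0, 0, 0, 0.0833, -0.0004, 0.0063, 0, 0, 0, 0.1333, -0.0007, 0.0078, 0, 0, 0, 0.1667, -0.0007, 0.0078, 0, 0, 0, 0.1667]'

```text
clock: 4.32
position: [0.5978, 0.1123, 0.158]
eef_rot: [[0.999, -0.036, 0.003], [-0.036, -0.999, 0.004], [0.003, -0.004, -1.0]]
ft_force: [2.1, 5.1, 5.2]
opening: 0.104
grasp_force: 31.7
```

```bash
python3 -c "
from h import *
goto([.597,.111,.156],-1.5)
s=state();print(s['grasp_force'],s['ft_torque'])"
```

```text
[-0.0007, 0.0014, 0.002] [-0.004, -0.0032, -0.0092] | pos [0.5978 0.1123 0.158 ] yaw -2.1 F [2.1 5.1 5.2] t 4.325 op 0.10353239578853823
31.684512197971344 [ 0.64640931 -0.26239301 -0.15366468]
```

Emit:
jog_arm --commands '[0, 0.0015, 0, 0, 0, 0.033, 0, 0.003, 0, 0, 0, 0.067, 0, 0.003, 0, 0, 0, 0.067]'

```text
clock: 4.7
position: [0.5977, 0.1114, 0.158]
eef_rot: [[0.995, -0.103, 0.004], [-0.103, -0.995, 0.008], [0.003, -0.008, -1.0]]
ft_force: [2.1, 10.8, 3.9]
opening: 0.108
grasp_force: 42.3
```

```bash
python3 -c "
from h import *
goto([.597,.111,.156],-1.5)
s=state();print(s['grasp_force'],s['ft_torque'])"
```

```text
[-0.0006, 0.0005, 0.002] [-0.0076, -0.0034, -0.0735] | pos [0.5977 0.1114 0.158 ] yaw -5.9 F [ 2.1 10.8  3.9] t 4.7 op 0.1084911762078
42.25029124645516 [ 1.75722355 -0.43455296  0.68275005]
```

Emit:
jog_arm --commands '[0, 0, 0, 0, 0, 0, 0, 0, 0, 0, 0, 0, 0, 0, 0, 0, 0, 0]' --jaw 40

```text
clock: 5.08
position: [0.5961, 0.1079, 0.1558]
eef_rot: [[0.994, -0.105, -0.001], [-0.105, -0.994, 0.001], [-0.001, -0.001, -1.0]]
ft_force: [0.9, 1.4, 0.3]
opening: 0.468
grasp_force: 0.0
```

Emit:
jog_arm --commands '[0, 0, -0.03, 0, 0, 0, 0, 0, -0.08, 0, 0, 0, 0, 0, -0.1, 0, 0, 0, 0, 0, -0.1, 0, 0, 0]'

```text
clock: 5.58
position: [0.5974, 0.1081, 0.2582]
eef_rot: [[0.994, -0.105, 0.004], [-0.105, -0.994, 0.002], [0.004, -0.002, -1.0]]
ft_force: [0.3, 0.0, -0.8]
opening: 0.469
grasp_force: 0.0
```

```bash
python3 -c "
from h import *
goto([.608,.0165,.25],63)"
```

```text
[0.0201, 0.09, 0.008] [0.0002, -0.0043, -1.1503] | pos [0.5974 0.1081 0.2582] yaw -6.0 F [ 0.3  0.  -0.8] t 5.575 op 0.4692280720215796
```

Emit:
jog_arm --commands '[0.02, 0.09, 0.008, 0, -0.004, -1, 0.02, 0.09, 0.008, 0, -0.004, -1, 0.02, 0.09, 0.008, 0, -0.004, -1, 0.02, 0.09, 0.008, 0, -0.004, -1, 0.02, 0.09, 0.008, 0, -0.004, -1]'

```text
clock: 6.2
position: [0.6058, 0.0164, 0.2449]
eef_rot: [[0.676, 0.737, -0.008], [0.737, -0.676, 0.001], [-0.005, -0.006, -1.0]]
ft_force: [0.0, 0.3, 0.2]
opening: 0.467
grasp_force: 0.0
```

```bash
python3 -c "
from h import *
goto([.608,.0165,.25],63)"
```

```text
[0.0016, 0.0015, -0.0051] [-0.0066, 0.0037, -0.259] | pos [0.6058 0.0164 0.2449] yaw 47.5 F [0.  0.3 0.2] t 6.2 op 0.466502027955219
```

Emit:
jog_arm --commands '[0, 0, -0.003, -0.003, 0, -0.259, 0, 0, -0.003, -0.003, 0, -0.259, 0, 0, -0.003, -0.003, 0, -0.259, 0, 0, -0.003, -0.003, 0, -0.259]'

```text
clock: 6.7
position: [0.6065, 0.0166, 0.2497]
eef_rot: [[0.46, 0.888, -0.003], [0.888, -0.46, -0.001], [-0.002, -0.002, -1.0]]
ft_force: [0.1, 1.2, -0.6]
opening: 0.467
grasp_force: 0.0
```

```bash
python3 - <<'E'
from h import *
import cv2
goto([.608,.0165,.136],63)
a=eyes.read_camera("side")[120:290,230:430];b=eyes.read_camera("top")[120:260,230:430]
cv2.imwrite("pics/g2.png",cv2.convertScaleAbs(cv2.resize(np.vstack([a,b])[:,:,::-1],None,fx=1.9,fy=1.9,interpolation=cv2.INTER_CUBIC),alpha=1.5))
E
```

```text
[0.0009, 0.0017, 0.1136] [-0.0018, 0.0023, -0.0066] | pos [0.6065 0.0166 0.2497] yaw 62.6 F [ 0.1  1.2 -0.6] t 6.7 op 0.4672483339857582
```

View pics/g2.png

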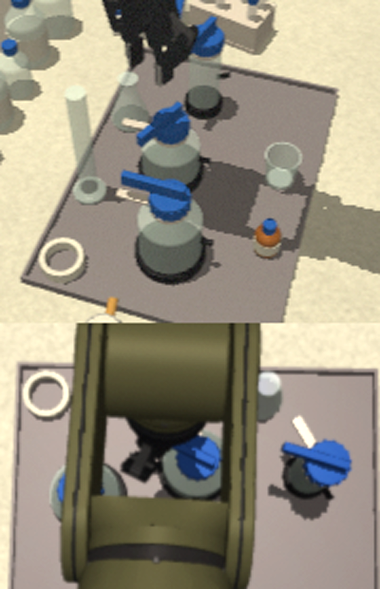

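The tall cap's wing now lies above its tab at about (150,187), and the gripper is above the short bottle's wing. Descending.

Emit:
jog_arm --commands '[0.0009, 0.0015, 0.04, 0, 0, 0, 0.0009, 0.0015, 0.08, 0, 0, 0, 0.0009, 0.0015, 0.112, 0, 0, 0, 0.0009, 0.0015, 0.112, 0, 0, 0, 0.0009, 0.0015, 0.112, 0, 0, 0]'

```text
clock: 7.42
position: [0.6097, 0.0166, 0.1409]
eef_rot: [[0.459, 0.888, 0.002], [0.888, -0.459, -0.001], [-0.0, 0.002, -1.0]]
ft_force: [1.0, -0.3, 0.6]
opening: 0.464
grasp_force: 0.0
```

Emit:
jog_arm --commands '[0, 0, 0, 0, 0, 0, 0, 0, 0, 0, 0, 0, 0, 0, 0, 0, 0, 0, 0, 0, 0, 0, 0, 0, 0, 0, 0, 0, 0, 0]' --jaw 0

```text
clock: 8.05
position: [0.6101, 0.0166, 0.1415]
eef_rot: [[0.459, 0.889, 0.003], [0.889, -0.459, -0.002], [0.0, 0.004, -1.0]]
ft_force: [0.9, 0.6, 6.2]
opening: 0.11
grasp_force: 33.0
```

```bash
python3 -c "
from h import *
goto([.608,.0165,.138],63)
s=state();print(s['grasp_force'],s['ft_torque'])"
```

```text
[-0.0011, -0.0019, 0.0035] [0.0036, -0.0002, -0.005] | pos [0.6101 0.0166 0.1415] yaw 62.7 F [0.9 0.6 6.2] t 8.05 op 0.11032865771851336
32.98063337802887 [ 0.0409885  -0.03088048  0.17437438]
```

Emit:
jog_arm --commands '[-0.0007, 0.0076, 0, 0, 0, 0.1667, -0.0027, 0.015, 0, 0, 0, 0.3333, -0.0059, 0.022, 0, 0, 0, 0.5, -0.0103, 0.0283, 0, 0, 0, 0.6667, -0.0157, 0.0337, 0, 0, 0, 0.8333]'

```text
clock: 8.68
position: [0.6321, -0.0114, 0.1414]
eef_rot: [[0.977, 0.214, 0.001], [0.214, -0.977, 0.002], [0.001, -0.002, -1.0]]
ft_force: [-3.9, 5.5, 7.3]
opening: 0.1
grasp_force: 33.2
```

Emit:
jog_arm --commands '[-0.0004, 0.0061, 0, 0, 0, 0.1333, -0.0009, 0.0088, 0, 0, 0, 0.19, -0.0011, 0.0099, 0, 0, 0, 0.2167, -0.0011, 0.0099, 0, 0, 0, 0.2167]'

```text
clock: 9.18
position: [0.6331, -0.0207, 0.1414]
eef_rot: [[1.0, -0.007, 0.001], [-0.007, -1.0, 0.003], [0.001, -0.003, -1.0]]
ft_force: [-3.1, 5.2, 8.2]
opening: 0.101
grasp_force: 33.2
```

Emit:
jog_arm --commands '[0, 0.0015, 0, 0, 0, 0.033, 0, 0.003, 0, 0, 0, 0.067, 0, 0.003, 0, 0, 0, 0.067]'

```text
clock: 9.55
position: [0.6331, -0.0215, 0.1414]
eef_rot: [[0.997, -0.074, 0.001], [-0.074, -0.997, 0.006], [0.001, -0.006, -1.0]]
ft_force: [-1.9, 13.6, 8.1]
opening: 0.101
grasp_force: 40.7
```

```bash
python3 -c "
from h import *
goto([.631,-.021,.138],0)
s=state();print(s['grasp_force'],s['ft_torque'])"
```

```text
[-0.0021, -0.0003, 0.0034] [-0.006, -0.0007, -0.0708] | pos [ 0.6331 -0.0215  0.1414] yaw -4.2 F [-1.9 13.6  8.1] t 9.55 op 0.10144286511128278
40.72546355193481 [2.24093278 0.45134457 0.62804743]
```

Same stop signature as on the tall cap. Releasing and rising.

Emit:
jog_arm --commands '[0, 0, 0, 0, 0, 0, 0, 0, 0, 0, 0, 0, 0, 0, 0, 0, 0, 0]' --jaw 35

```text
clock: 9.93
position: [0.6325, -0.0261, 0.139]
eef_rot: [[0.997, -0.076, -0.001], [-0.076, -0.997, -0.002], [-0.001, 0.002, -1.0]]
ft_force: [0.1, -0.2, -1.3]
opening: 0.408
grasp_force: 0.0
```

Emit:
jog_arm --commands '[0, 0, -0.03, 0, 0, 0, 0, 0, -0.08, 0, 0, 0, 0, 0, -0.12, 0, 0, 0, 0, 0, -0.13, 0, 0, 0, 0, 0, -0.13, 0, 0, 0]'

```text
clock: 10.55
position: [0.6327, -0.0258, 0.2694]
eef_rot: [[0.997, -0.076, 0.0], [-0.076, -0.997, -0.001], [0.0, 0.001, -1.0]]
ft_force: [-0.3, -0.6, -0.1]
opening: 0.407
grasp_force: 0.0
```

```bash
python3 - <<'E'
from h import *
# pump frame from grip (base->end) and trigger
g0,g1=plane("top",tc(148,315),.098),plane("top",tc(172,488),.098)
d=(g0-g1)[:2];yaw=np.degrees(np.arctan2(d[1],d[0]));print("yaw",yaw)
X=d/np.linalg.norm(d);Y=np.array([-X[1],X[0]])
h=np.array([.547,.338]);t=np.array([.450,.348])
e=t-h;print("trig rel angle deg",np.degrees(np.arctan2(e@Y,-(e@X))),np.linalg.norm(e),"hinge offset from grip line",(h-g1[:2])@Y,"x from grip end",(h-g1[:2])@X)
end=g1[:2]; o=end+125*.001*X;print("origin",o, "alt",h+.012*X-.019*Y)
pad=h-.012*0*X-.067*X
tgt=h-.067*X-.012*Y;print("tcp target",tgt)
goto([*tgt,.26],yaw)
E
```

```text
yaw 9.020650521047559
trig rel angle deg 14.906638354075797 0.09751410154434079 hinge offset from grip line 0.02068459638043411 x from grip end 0.10516756276004742
origin [0.56983029 0.32068077] alt [0.5618306  0.32111648]
tcp target [0.48271015 0.31564346]
[-0.1756, -0.3291, 0.0089] [0.0014, -0.0002, -0.2231] | pos [ 0.6327 -0.0258  0.2694] yaw -4.4 F [-0.3 -0.6 -0.1] t 10.55 op 0.40688828581408865
```

Emit:
jog_arm --commands '[-0.175, -0.335, 0.009, 0, 0, -0.223, -0.175, -0.335, 0.009, 0, 0, -0.223, -0.175, -0.335, 0.009, 0, 0, -0.223, -0.175, -0.335, 0.009, 0, 0, -0.223, -0.175, -0.335, 0.009, 0, 0, -0.223]' --jaw 85

```text
clock: 11.18
position: [0.5073, 0.2626, 0.2585]
eef_rot: [[0.988, 0.157, -0.004], [0.157, -0.988, -0.003], [-0.005, 0.002, -1.0]]
ft_force: [0.2, 0.1, -0.1]
opening: 0.995
grasp_force: 0.0
```

```bash
python3 - <<'E'
from h import *
import cv2
goto([.4818,.3216,.26],9)
a=eyes.read_camera("top");cv2.imwrite("pics/caps.png",cv2.convertScaleAbs(cv2.resize(a[120:290,230:440][:,:,::-1],None,fx=3.5,fy=3.5,interpolation=cv2.INTER_CUBIC),alpha=1.5))
E
```

```text
[-0.016, -0.0623, -0.0016] [0.0023, 0.0044, 0.0002] | pos [0.5073 0.2626 0.2585] yaw 9.0 F [ 0.2  0.1 -0.1] t 11.175 op 0.9950634906051291
```

View pics/caps.png

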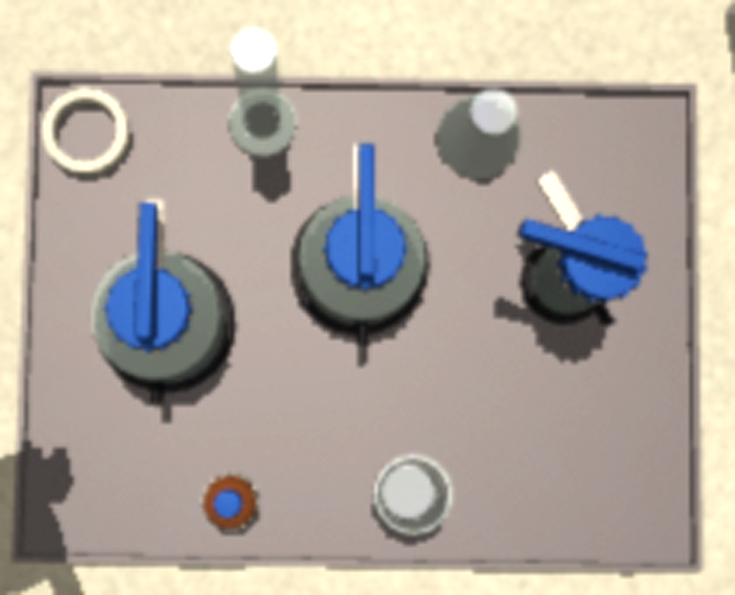

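Both wings lie above their tabs at (149,203) and (367,145), and the slim cap and the loose things are unmoved. On to the pump.

Emit:
jog_arm --commands '[-0.016, -0.0623, 0, 0, 0, 0, -0.016, -0.0623, 0, 0, 0, 0, -0.016, -0.0623, 0, 0, 0, 0, -0.016, -0.0623, 0, 0, 0, 0]'

```text
clock: 11.72
position: [0.4842, 0.3192, 0.2606]
eef_rot: [[0.988, 0.155, -0.001], [0.155, -0.988, -0.002], [-0.002, 0.002, -1.0]]
ft_force: [0.1, 0.1, 0.6]
opening: 0.995
grasp_force: 0.0
```

```bash
python3 - <<'E'
from h import *
import cv2
goto([.4818,.3216,.092],9)
a=eyes.read_camera("side");cv2.imwrite("pics/pump.png",cv2.convertScaleAbs(cv2.resize(a[200:390,210:400][:,:,::-1],None,fx=3,fy=3,interpolation=cv2.INTER_CUBIC),alpha=1.5))
E
```

```text
[-0.0017, -0.0031, 0.1686] [0.0021, 0.0016, -0.0009] | pos [0.4842 0.3192 0.2606] yaw 8.9 F [0.1 0.1 0.6] t 11.725 op 0.9950894000022328
```

View pics/pump.png

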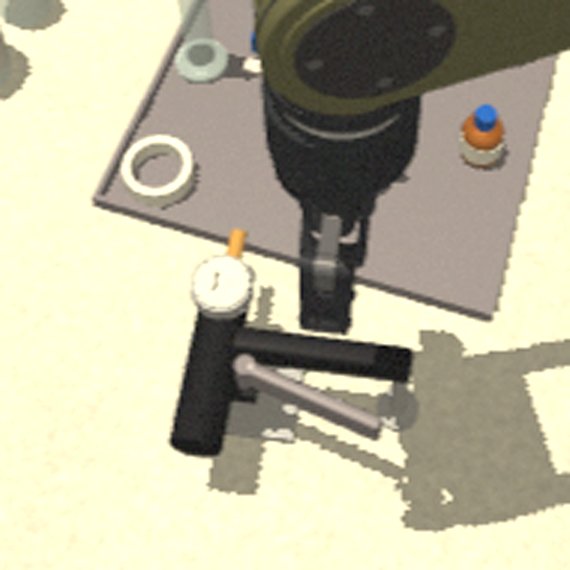

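The gripper hangs over the grip and trigger, its finger at (325,320), with the trigger at (250,365)–(375,430). Descending.

Emit:
jog_arm --commands '[-0.0017, -0.0031, 0.05, 0, 0, 0, -0.0017, -0.0031, 0.1, 0, 0, 0, -0.0017, -0.0031, 0.14, 0, 0, 0, -0.0017, -0.0031, 0.145, 0, 0, 0, -0.0017, -0.0031, 0.145, 0, 0, 0]'

```text
clock: 12.4
position: [0.4826, 0.3229, 0.1177]
eef_rot: [[0.988, 0.156, 0.001], [0.156, -0.988, -0.001], [0.001, 0.001, -1.0]]
ft_force: [1.0, 0.3, 0.6]
opening: 0.995
grasp_force: 0.0
```

```bash
python3 - <<'E'
from h import *
import cv2
goto([.4818,.3216,.088],9)
a=eyes.read_camera("side");cv2.imwrite("pics/pump2.png",cv2.convertScaleAbs(cv2.resize(a[200:390,210:400][:,:,::-1],None,fx=3,fy=3,interpolation=cv2.INTER_CUBIC),alpha=1.5))
E
```

```text
[-0.001, 0.0011, 0.0297] [0.0009, -0.0008, -0.0004] | pos [0.4826 0.3229 0.1177] yaw 9.0 F [1.  0.3 0.6] t 12.4 op 0.9952330212177517
```

View pics/pump2.png

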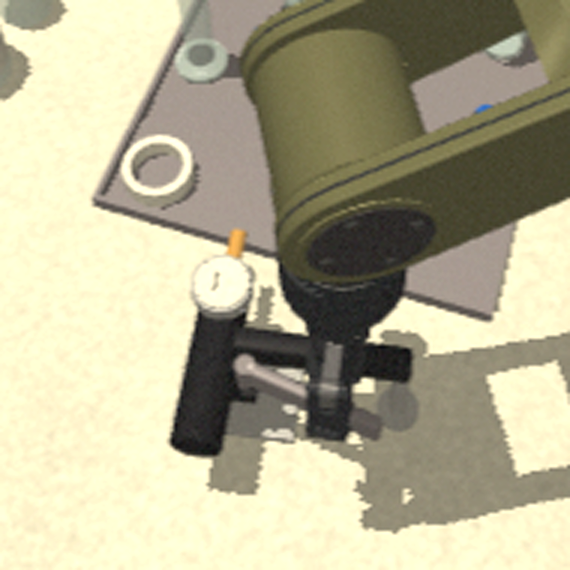

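The near finger at (325,430) stands outside the trigger, about at the pad. Going down the rest, then shifting to the squeeze centre.

Emit:
jog_arm --commands '[-0.001, 0.001, 0.01, 0, 0, 0, -0.001, 0.001, 0.02, 0, 0, 0, -0.001, 0.001, 0.029, 0, 0, 0, -0.001, 0.004, 0.029, 0, 0, 0, -0.001, 0.006, 0.029, 0, 0, 0]'

```text
clock: 13.08
position: [0.4817, 0.3169, 0.0875]
eef_rot: [[0.988, 0.157, -0.0], [0.157, -0.988, -0.001], [-0.0, 0.001, -1.0]]
ft_force: [-1.3, 0.2, 0.2]
opening: 0.992
grasp_force: 0.0
```

Emit:
jog_arm --commands '[0, 0, 0, 0, 0, 0, 0, 0, 0, 0, 0, 0, 0, 0, 0, 0, 0, 0, 0, 0, 0, 0, 0, 0, 0, 0, 0, 0, 0, 0]' --jaw 0 --squeeze 45

```text
clock: 13.7
position: [0.4826, 0.317, 0.09]
eef_rot: [[0.987, 0.159, 0.002], [0.159, -0.987, -0.002], [0.002, 0.002, -1.0]]
ft_force: [-3.0, -2.5, 9.7]
opening: 0.351
grasp_force: 47.8
```

Emit:
jog_arm --commands '[0, 0, 0, 0, 0, 0, 0, 0, 0, 0, 0, 0, 0, 0, 0, 0, 0, 0, 0, 0, 0, 0, 0, 0, 0, 0, 0, 0, 0, 0]'

```text
clock: 14.32
position: [0.4826, 0.317, 0.09]
eef_rot: [[0.987, 0.159, 0.002], [0.159, -0.987, -0.002], [0.002, 0.002, -1.0]]
ft_force: [-2.2, -2.1, 9.6]
opening: 0.348
grasp_force: 47.8
```

Emit:
jog_arm --commands '[0, 0, 0, 0, 0, 0, 0, 0, 0, 0, 0, 0, 0, 0, 0, 0, 0, 0, 0, 0, 0, 0, 0, 0, 0, 0, 0, 0, 0, 0]'

```text
clock: 14.95
position: [0.4826, 0.317, 0.09]
eef_rot: [[0.987, 0.159, 0.002], [0.159, -0.987, -0.002], [0.002, 0.002, -1.0]]
ft_force: [-3.9, -1.7, 9.3]
opening: 0.349
grasp_force: 47.8
```

```bash
python3 - <<'E'
from h import *
import cv2
goto([.4818,.3216,.088],9)
a=eyes.read_camera("side");cv2.imwrite("pics/pump3.png",cv2.convertScaleAbs(cv2.resize(a[200:390,210:400][:,:,::-1],None,fx=3,fy=3,interpolation=cv2.INTER_CUBIC),alpha=1.5))
E
```

```text
[-0.0, -0.0046, 0.002] [0.002, -0.0017, 0.002] | pos [0.4826 0.317  0.09  ] yaw 9.1 F [-3.9 -1.7  9.3] t 14.95 op 0.3490388624715122
```

View pics/pump3.png

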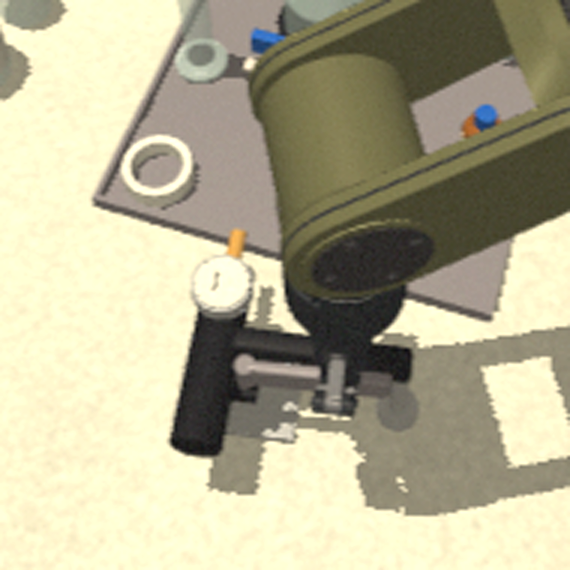

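The trigger at (245,370)–(390,380) lies alongside the grip, squeezed fully in and held for over 1.2 s. Opening, centring on the released span and rising.

Emit:
jog_arm --commands '[0, 0, 0, 0, 0, 0, 0, 0, 0, 0, 0, 0, 0, 0, 0, 0, 0, 0, 0, 0, 0, 0, 0, 0, 0, -0.005, 0, 0, 0, 0]' --jaw 85

```text
clock: 15.62
position: [0.4808, 0.3216, 0.0875]
eef_rot: [[0.988, 0.157, -0.0], [0.157, -0.988, -0.002], [-0.001, 0.002, -1.0]]
ft_force: [0.8, 0.3, 0.4]
opening: 0.995
grasp_force: 0.0
```

Emit:
jog_arm --commands '[0, 0, -0.01, 0, 0, 0, 0, 0, -0.04, 0, 0, 0, 0, 0, -0.09, 0, 0, 0, 0, 0, -0.15, 0, 0, 0, 0, 0, -0.18, 0, 0, 0]'

```text
clock: 16.25
position: [0.482, 0.3228, 0.2732]
eef_rot: [[0.988, 0.157, 0.006], [0.157, -0.988, 0.002], [0.006, -0.001, -1.0]]
ft_force: [0.6, 0.4, 0.5]
opening: 1.0
grasp_force: 0.0
```

Emit:
jog_arm --commands '[-0.05, -0.2, 0, 0, 0, 0, -0.05, -0.2, 0, 0, 0, 0, -0.05, -0.2, 0, 0, 0, 0, -0.05, -0.2, 0, 0, 0, 0, -0.05, -0.2, 0, 0, 0, 0]'

```text
clock: 16.88
position: [0.3996, 0.5124, 0.2676]
eef_rot: [[0.987, 0.159, 0.0], [0.159, -0.987, -0.002], [-0.0, 0.002, -1.0]]
ft_force: [0.1, -0.7, -0.0]
opening: 0.998
grasp_force: 0.0
```

```bash
python3 - <<'E'
from h import *
import cv2
goto([.4818,.3216,.26],9)
a=eyes.read_camera("top");cv2.imwrite("pics/end.png",cv2.convertScaleAbs(cv2.resize(a[120:290,140:440][:,:,::-1],None,fx=2.6,fy=2.6,interpolation=cv2.INTER_CUBIC),alpha=1.5))
E
```

```text
[0.0508, 0.2014, 0.008] [0.0019, 0.0, 0.0025] | pos [0.3996 0.5124 0.2676] yaw 9.1 F [ 0.1 -0.7 -0. ] t 16.875 op 0.9975043797997158
```

View pics/end.png

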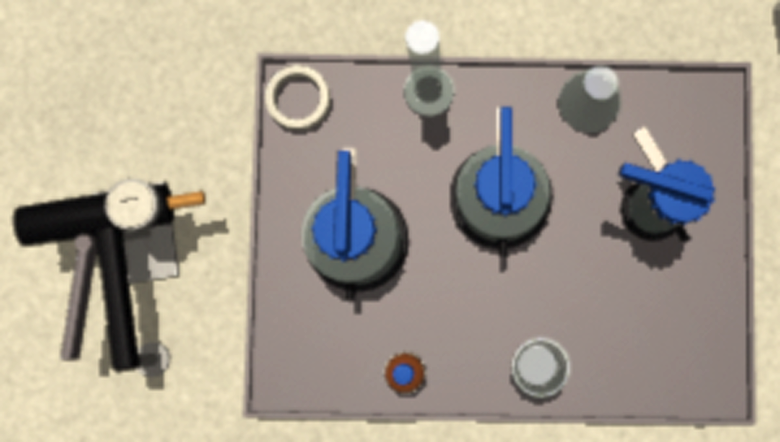

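The trigger has sprung back at (75,300), both wings are home at (344,155) and (505,110), and everything else is unmoved.

```bash
python3 -c "
from bench import workorder
print(workorder.job_done())"
```

```text
the job is handed in; nothing more can be done
None
```

I screwed both wide trap caps home, held the pump trigger fully in for over 1.2 s before it sprang back, and handed the job in at about 17 s; the last camera view shows the slim cap and loose items unmoved, but the hand-in gave no verdict.

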